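# Three clicks brighter on the cold-light source

### The job

The dish under the swan-neck light is too dim: push the light source's brightness lever three clicks brighter (towards the long bars of the scale beside its slot), counting clicks from the notch in which it now stands. Leave it seated in that third notch, never letting it run on over the next click. Push it gently with a fingertip or the outside of the fingers without pinching it or pressing hard on the housing, and leave the bottle, beaker, dish and slide box standing where they are.

Things in the scene. Friction and masses are not known exactly. Their poses are not given: they have to be found in the camera images.
- light_source: cold-light source, light-grey bench instrument 260 deep (x) x 190 wide (y) x 132 mm high, standing firm on the bench. Origin: centre of its underside; its front faces its own -x. The front 100 mm of its top is a control panel sloping 15 degrees down to the front: 132 mm high at x = -30 mm, 105 mm high at x = -130 mm. The lever's slot runs across the panel along y.
- slot_centre (a point): middle of the lever's slot, on the panel surface. Axes: x up the slope to the rear, y along the slot to the dim end (left for someone in front), z out of the panel. On the slot's rear side is a scale of 7 printed bars, one per notch, from 4 mm long at the dim end (+y) to 17 mm at the bright end (-y).
- guide_end (a point): lamp end of the swan-neck light guide: a rigid metal tube 15 mm thick, nowhere more than 125 mm above the bench, that leaves a socket low on the front of the light source and bends round past its -y side to this point, 78 mm above the bench over the dish.
- tab_centre (a point): centre of the lever's black tab, which stands out of the slot square to the panel: 16 wide (across the slot) x 11 thick (along the slot), from 11 to 33 mm above the panel on a thin stem; this point is 21 mm above the panel. Axes: x across the slot (rear, up the slope), y along the slot to the dim end, z out of the panel. Brighter is along its -y.
- attenuator (a joint): lever position along the slot in m: 0 in the dimmest notch, growing to bright. 7 notches 12 mm apart (0 to 0.072) with a sprung ball: about 6 N start it out of a notch, the push fades to nothing at the crest 6 mm on, then it snaps by itself to the middle of the next notch. It starts at rest in one of the three dimmest notches.
- tab_dim_side: rubber cheek of the tab, 16 x 4 x 20 mm, on the +y (dim) side: the side to push on. Origin: on the panel surface under the tab's centre; the outer face lies 5.5 mm along +y from it, 11 to 31 mm above the panel.
- tab_bright_side: the same rubber cheek on the -y (bright) side. Origin: on the panel surface under the tab's centre.
- reagent_bottle: amber bottle with a blue cap, 68 mm across, 150 mm high, to the left (+y) of the light source; loose bystander. Origin: centre of its underside.
- beaker: glass beaker, 72 mm across, 95 mm high, to the left (+y) of the light source, nearer to the front; loose bystander. Origin: centre of its underside.
- petri_dish: open clear dish, 86 mm across, 14 mm high, under the end of the light guide; loose bystander. Origin: centre of its underside.
- slide_box: small white box with a grey lid, 84 x 34 x 32 mm, on the bench in front of the light source; loose bystander. Origin: centre of its underside.

How it is judged:
At the end, for the whole second after the job is handed in: The lever rests three notches (36 mm, give or take 2.5 mm) brighter than where it started, at rest and released; bottle, beaker, dish and slide box stand within 20 mm of where they were (distance of tab_centre from where it was at the start of the episode between 0.0335 and 0.0385 m and value of joint attenuator above 0.033 m and velocity of joint attenuator between -0.01 and 0.01 m/s and distance of each of reagent_bottle, beaker, petri_dish, slide_box from where it was at the start of the episode below 0.02 m); the robot touches nothing.
It fails at once if the lever ran past the third notch (over the next crest, more than 42 mm from its start) (distance of tab_centre from where it was at the start of the episode above 0.042 m).
It fails at once if the lever was pinched: both cheeks of its tab pressed by the fingers at once (contact force between the fingers and tab_dim_side above 1 N and contact force between the fingers and tab_bright_side above 1 N).
It fails at once if the light source or its lever was struck or pressed hard by the robot (over 25 N) (contact force between any of the fingers, the arm and light_source above 25 N).
It fails at once if a bystander was shoved or lifted by more than 20 mm (distance of any of reagent_bottle, beaker, petri_dish, slide_box from where it was at the start of the episode above 0.02 m).
It fails at once if a bystander was tipped (angle between any of reagent_bottle, beaker's own z axis and vertical above 0.3 rad).
It also fails if it takes over 53 s, if anything falls off the work surface, if the arm or the gripper's body presses on something with over 40 N, if the wrist force passes 120 N, or if a joint passes its speed limit or range.

### The arm

A 7-joint arm with a two-finger parallel gripper is mounted at the origin on the work surface. World frame = base frame: x ahead of the robot, y to its left, z up, the work surface at z = 0. Lengths are in m, angles in rad, forces in N, time in s.
With the tool pointing down it reaches from about 0.4 to 0.85 m from the base axis. Payload 4.4 kg.
Tool frame: the origin (TCP) lies between the finger pads; the fingertips stand 8 mm ahead of it and the grasp point (between the pads) lies 11 mm behind it; z points along the fingers, y is the line along which they close (so a half turn about z gives the same grasp; the last joint's range is limited). The gripper opens to 94 mm and grips with 3 to 60 N. Pads are 16 mm wide; open, the fingers measure 119 mm over their backs; the gripper's body (75 mm by 177 mm) begins 78 mm behind the grasp point.
Start: joints at [1.063, 0.628, 0.038, 1.517, -0.027, 0.996, -0.02], TCP at [0.278, -0.588, 0.177] pointing down, gripper open.
Joint ranges: [-3.06, 3.06], [-0.37, 2.12], [-1.25, 1.32], [0.18, 2.47], [-1.1, 4.24], [0.23, 1.98], [-2.94, 2.94]. Speed limits (rad/s): [2.57, 2.57, 3.14, 3.14, 3.14, 3.14, 3.14].

### API

Orientations are given as a rotation vector (axis times angle).
In Python, from cell import arm gives the robot as it stands.
- The arm moves only by the tool drive_tool, never from a script. Its argument "commands" is a list of rows, each a list of 7 numbers: the closure, from -1 (fully open) to 1 (shut), then the shift along the tool's x, y, z in m, then the turn, a rotation vector about the tool's x, y, z in rad. In form: [[fingers, dx, dy, dz, ax, ay, az], ...]. A call has 1 to 10 rows; each row shifts and turns the commanded pose from where the row before left it, along the tool's axes as they then stand; what a row does not reach is not made up. A row lasts 1/8 s, in which the tool goes at most 62.5 mm and 10.7 degrees, less where a joint would pass 70% of its speed; a pose out of reach is approached as far as the arm can. A call with a gripper value outside its range is refused whole. The fingers move at their own pace and stop on an object; "force" is the grip in N (left out, the last holds). Time passes only in rows, so rows that do not move let the fingers close. It gives the time, the measured TCP pose, the force, the opening and the grip force at its end, in the units of the state.
- arm.get_obs(): the state, without advancing time (a new reading comes with each control period).
- arm.read_camera(name): name is "scene" or "top" or "wrist"; returns the picture (400x640x3 uint8, blue, green, red); there is no depth.
- arm.calibration(name): a dict with "intrinsics" (3x3 intrinsics, pixels), "dist" ([k1, k2, p1, p2, k3] as OpenCV has them; the pictures are not rectified), "R" (3x3) and "t" (3): a world point X has camera coordinates R X + t. Camera axes: x right, y down, z forward; pixel columns grow to the right and rows downward; lengths in m; the calibration is good to about 2 mm. A picture is of the moment at which its call begins: read the wrist's pose just before it. calibration takes no time and is no camera call; for the wrist camera it gives the pose at the moment of the call.
- arm.sign_off(): hands the job in; it is judged then, once.
The state is a dict: "time_s": time; "joints": joint angles; "qvel": joint speeds; "effort": joint torques, N m; "position": TCP position; "orientation": TCP orientation; "force": force on the tool from outside, world axes, zero at the start; "torque": the same for the moment, N m; "width": opening from 0.0 (shut) to 1.0 (fully open); "grip_force": force on a finger pad.
Only numpy, scipy, OpenCV 4.12 (cv2) and the standard library are available. Lean on these libraries where they do the work, as an engineer would, in place of code of your own. Each camera call takes 0.05 s, during which the arm holds its last target. There are 200 camera calls.

## Working session

There is one attempt and no reset: what is moved stays moved. The work goes in short steps, Python scripts to look and compute and a tool call to move; the robot and the scene stay as the last step left them, time stands still between calls to the robot, and variables do not carry over. Pictures are saved under pics/ and viewed, at most 10 in all, crops included, and the job is handed in when it is done.

Besides the shell and the picture viewer there is one more tool, called after "Request:" by a JSON object that holds its "fn" and its "kwargs". drive_tool: Moves the arm, as the interface text tells. Its arguments: {"type":"object","properties":{"commands":{"type":"array","items":{"type":"array","items":{"type":"number"}}},"force":{"type":"number"}},"required":["commands"]}

```bash
mkdir -p pics; python3 - <<'E'
from cell import arm
import cv2
o=arm.get_obs();print(o)
for n in("scene","top"):
    cv2.imwrite(f"pics/{n}0.png",arm.read_camera(n)); c=arm.calibration(n);print(n,c)
E
```

```text
{'time_s': 0.0, 'joints': array([ 1.0632143 ,  0.62930504,  0.03844473,  1.51835421, -0.02702622,
        0.99628696, -0.0200036 ]), 'qvel': array([-0.00085182, -0.00091697,  0.00076972, -0.00052847, -0.00017665,
        0.00010933,  0.00200248]), 'effort': array([ 5.05747121e-04, -5.49728680e+01,  1.14386369e+00, -1.86633772e+01,
       -5.20961091e-02,  2.35073880e-02,  1.39361268e-04]), 'position': array([ 0.27763758, -0.58693871,  0.17658525]), 'orientation': array([-3.06351952e+00, -6.87897314e-01,  6.33570137e-04]), 'force': array([-0.82807182,  0.34900444, -0.65162205]), 'torque': array([ 0.04467017,  0.02636134, -0.01696965]), 'grip_force': 0.0, 'width': 1.002382639323677}
scene {'intrinsics': array([[398.31025051,   0.        , 314.75234664],
       [  0.        , 398.31025051, 200.33127977],
       [  0.        ,   0.        ,   1.        ]]), 'dist': array([-0.09134131,  0.        ,  0.        ,  0.        ,  0.        ]), 'R': array([[ 0.46781549,  0.88376836,  0.01010738],
       [ 0.46410403, -0.23590512, -0.85378933],
       [-0.75216761,  0.40410675, -0.52052052]]), 't': array([-0.30478785, -0.15024427,  1.31808331])}
top {'intrinsics': array([[442.9708236 ,   0.        , 324.95632284],
       [  0.        , 442.9708236 , 204.97340877],
       [  0.        ,   0.        ,   1.        ]]), 'dist': array([-0.01098199,  0.        ,  0.        ,  0.        ,  0.        ]), 'R': array([[ 0.0226803 , -0.99971992,  0.00675949],
       [-0.99306715, -0.02330838, -0.11521442],
       [ 0.11533971, -0.00409953, -0.99331765]]), 't': array([0.00955893, 0.60709769, 0.93751928])}
```

View pics/scene0.png

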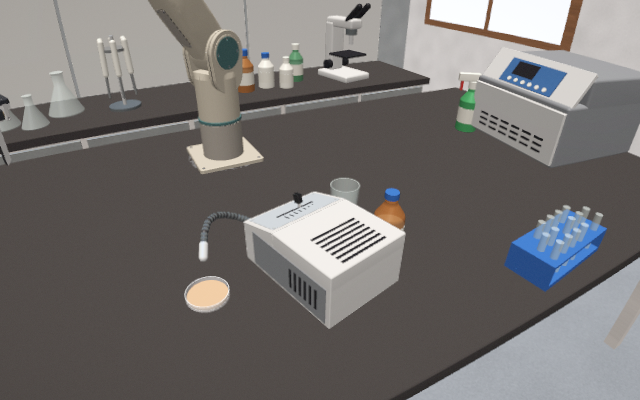

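View pics/top0.png

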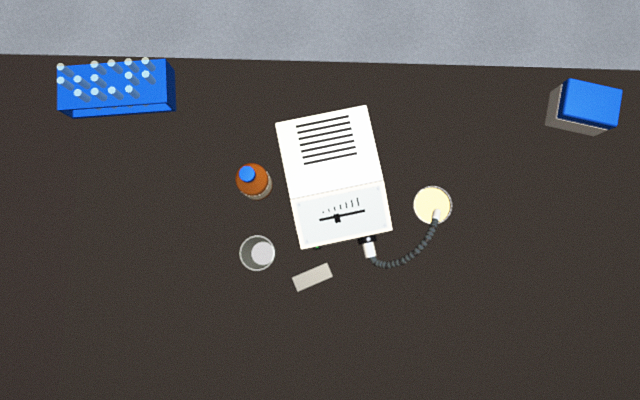

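The scene view shows the light source with the black lever tab at about (298,198). In the top view the panel has its slot from (320,219) to (364,211), with the tab near (337,217). The bottle is at (252,180), the beaker at (257,253), the slide box at (312,277), the dish at (433,205), and the guide bends from (369,245) to (435,215).

```bash
cat > h.py <<'E'
import numpy as np, cv2
def ray(c,px):
    u=cv2.undistortPoints(np.array([[px]],float),c["intrinsics"],np.array(c["dist"]))[0,0]
    R=np.array(c["R"]);t=np.array(c["t"])
    d=R.T@np.array([u[0],u[1],1]); return -R.T@t, d/np.linalg.norm(d)
def onz(c,px,z):
    o,d=ray(c,px); return o+d*(z-o[2])/d[2]
def proj(c,X):
    r,_=cv2.Rodrigues(np.array(c["R"]))
    return cv2.projectPoints(np.array(X,float).reshape(-1,1,3),r,np.array(c["t"]),c["intrinsics"],np.array(c["dist"]))[0][:,0]
E
python3 - <<'E'
from cell import arm
from h import *
c=arm.calibration("top"); im=cv2.imread("pics/top0.png"); s=cv2.imread("pics/scene0.png")
a=cv2.resize(im[95:265,270:400],None,fx=4,fy=4,interpolation=cv2.INTER_CUBIC)[0:0] if 0 else cv2.resize(im[180:255,290:400],None,fx=7,fy=7,interpolation=cv2.INTER_CUBIC)
cv2.imwrite("pics/topc.png",a)
# housing outline
g=cv2.cvtColor(im,cv2.COLOR_BGR2GRAY); m=(g>150).astype(np.uint8); m[:90]=0
cs,_=cv2.findContours(m,cv2.RETR_EXTERNAL,cv2.CHAIN_APPROX_NONE); k=max(cs,key=cv2.contourArea)
print("quad",cv2.approxPolyDP(k,8,True)[:,0].tolist())
for nm,p,z in(("rear L",(276,122),.132),("rear R",(367,106),.132),("front R",(391,230),.105),("front L",(301,249),.105),("slotL",(320,219),.1185),("slotR",(364,211),.1185),("tab",(337,217),.14),("bottle",(247,173),.15),("beaker",(257,253),.05),("box",(312,277),.03),("dish",(433,205),.007)):
    print(nm,onz(c,p,z).round(4))
E
```

```text
quad [[366, 105], [275, 123], [301, 249], [392, 229]]
rear L [0.7617 0.1266 0.132 ]
rear R [ 0.7997 -0.0568  0.132 ]
front R [ 0.5507 -0.1111  0.105 ]
front L [0.5083 0.07   0.105 ]
slotL [0.5686 0.0332 0.1185]
slotR [ 0.5867 -0.0546  0.1185]
tab [ 0.5715 -0.      0.14  ]
bottle [0.6525 0.1774 0.15  ]
beaker [0.4985 0.1662 0.05  ]
box [0.4496 0.048  0.03  ]
dish [ 0.6157 -0.2212  0.007 ]
```

View pics/topc.png

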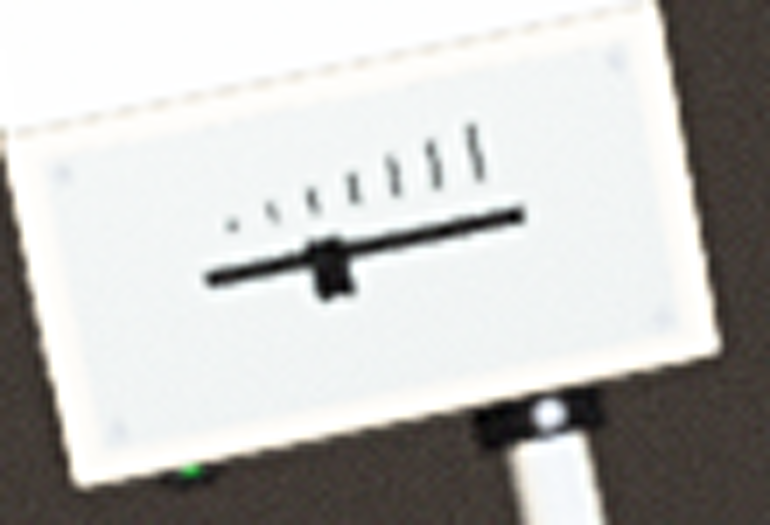

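Request:
{"fn": "drive_tool", "kwargs": {"commands": [[1,0,0,-0.03,0,0,0.113],[1,0,0,-0.03,0,0,0.113],[1,0.0257,-0.0337,0,0,0,0],[1,0.0257,-0.0337,0,0,0,0],[1,0.0257,-0.0337,0,0,0,0],[1,0.0257,-0.0337,0,0,0,0],[1,0.0257,-0.0337,0,0,0,0],[1,0.0257,-0.0337,0,0,0,0],[1,0.0257,-0.0337,0,0,0,0],[1,0.0257,-0.0337,0,0,0,0]], "force": 10}}

```text
time_s: 1.35
position: [0.4213, -0.2788, 0.2373]
orientation: [-3.123, -0.338, 0.001]
force: [0.6, 0.2, -0.8]
width: 0.007
grip_force: 0.0
```

Request:
{"fn": "drive_tool", "kwargs": {"commands": [[1,0.0257,-0.0337,0,0,0,0],[1,0.0257,-0.0337,0,0,0,0],[1,0.0257,-0.0337,0,0,0,0],[1,0.0257,-0.0337,0,0,0,0],[1,0.0257,-0.0337,0,0,0,0],[1,0.0257,-0.0337,0,0,0,0],[1,0.0257,-0.0337,0,0,0,0],[1,0.0257,-0.0337,0,0,0,0],[1,0,0,0,0,0,0],[1,0,0,0,0,0,0]]}}

```text
time_s: 2.6
position: [0.5636, 0.0263, 0.2371]
orientation: [3.123, 0.338, -0.002]
force: [0.6, 1.0, 0.0]
width: 0.005
grip_force: 0.0
```

```bash
python3 - <<'E'
from cell import arm
from h import *
from scipy.spatial.transform import Rotation as Ro
o=arm.get_obs();print(o["time_s"],o["position"],Ro.from_rotvec(o["orientation"]).as_matrix().round(3).tolist(),o["force"],o["width"])
c=arm.calibration("wrist");print(c)
im=arm.read_camera("wrist");cv2.imwrite("pics/w1.png",im);np.save("w1.npy",c,allow_pickle=True)
E
```

```text
2.6 [0.56357846 0.02626861 0.23708066] [[0.977, 0.214, -0.001], [0.214, -0.977, -0.001], [-0.001, 0.001, -1.0]] [0.63621078 1.02001628 0.04485443] 0.005068981435951548
{'intrinsics': array([[303.4652683 ,   0.        , 320.41512843],
       [  0.        , 303.4652683 , 200.91982267],
       [  0.        ,   0.        ,   1.        ]]), 'dist': array([0.01197499, 0.        , 0.        , 0.        , 0.        ]), 'R': array([[ 0.21440867, -0.9767432 ,  0.00127854],
       [-0.93551047, -0.20498085,  0.28775511],
       [-0.28080077, -0.06289328, -0.95770317]]), 't': array([-0.09566884,  0.48492568,  0.60855364])}
```

View pics/w1.png

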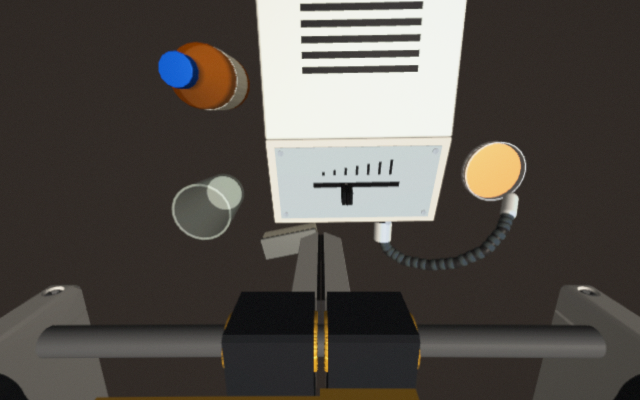

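The wrist view shows the tab at (347,195) under the third of the seven bars (x = 323 to 391), so it stands in notch 3 and the target is bar 6. The shut fingers taper towards the tip near (320,236).

```bash
python3 - <<'E'
from h import *
c=np.load("w1.npy",allow_pickle=True).item(); im=cv2.imread("pics/w1.png")
o=np.array([0.5636,0.0263]);x=np.array([.977,.214]);y=np.array([.214,-.977])
def tl(p): d=p[:2]-o; return (np.r_[d@x,d@y]*1000).round(1)
g=cv2.cvtColor(im,cv2.COLOR_BGR2GRAY)[148:214,285:430]
m=(g<70).astype(np.uint8);n,l,s,ce=cv2.connectedComponentsWithStats(m)
for i in range(1,n): 
    if s[i,4]>4: print(s[i]+[285,148,0,0,0],(ce[i]+[285,148]).round(1),tl(onz(c,ce[i]+[285,148],.121)))
for nm,p,z in(("slotL",(313.5,184),.1185),("slotR",(399.5,184),.1185),("tabtopL",(341.5,199),.147),("tabtopR",(353,199),.147),("fl",(275,222),.105),("fr",(435,219),.105),("rl",(268,139),.132),("rr",(450,136),.132)):
    P=onz(c,p,z);print(nm,P.round(4),tl(P))
E
```

```text
[390 161   3  13  19] [390.6 166.7] [24.9 75.6]
[379 163   2  11  15] [379.3 167.1] [24.5 63.5]
[367 165   2   9  12] [367.7 169.5] [21.8 51.2]
[356 167   2   7  13] [356.5 170.2] [21.  39.2]
[345 169   1   5   5] [345. 171.] [20.2 26.8]
[314 182  85  23 491] [351.9 188.4] [ 0.9 34.9]
slotL [0.5671 0.0345 0.1185] [ 5.2 -7.2]
slotR [ 0.5874 -0.0578  0.1185] [ 5.2 87.3]
tabtopL [0.5647 0.0042 0.147 ] [-3.6 21.8]
tabtopR [ 0.5672 -0.0072  0.147 ] [-3.6 33.5]
fl [0.5087 0.0691 0.105 ] [-44.4 -53.6]
fr [ 0.553  -0.1153  0.105 ] [-40.6 136.1]
rl [0.6061 0.0894 0.132 ] [ 55.  -52.5]
rr [ 0.6481 -0.0888  0.132 ] [ 58.  130.5]
```

Request:
{"fn": "drive_tool", "kwargs": {"commands": [[1,0,0,0.015,0,0,0],[1,0,0,0.015,0,0,0],[1,0,0,0.015,0,0,0],[1,0,0,0.015,0,0,0],[1,0,0,0.012,0,0,0],[1,0,0,0.01,0,0,0],[1,0,0,0.008,0,0,0],[1,0,0,0.005,0,0,0],[1,0,0,0.003,0,0,0],[1,0,0,0,0,0,0]]}}

```text
time_s: 3.9
position: [0.5642, 0.0271, 0.1395]
orientation: [3.123, 0.338, 0.0]
force: [-0.1, -0.4, -0.3]
width: 0.008
grip_force: 0.0
```

```bash
python3 - <<'E'
from cell import arm
from h import *
o=arm.get_obs();print(o["time_s"],o["position"],o["force"])
c=arm.calibration("wrist");im=arm.read_camera("wrist");np.save("w2.npy",c,allow_pickle=True)
cv2.imwrite("pics/w2.png",im)
cv2.imwrite("pics/w2c.png",cv2.resize(im[100:300,220:450],None,fx=3,fy=3))
E
```

```text
3.9 [0.56423378 0.02712762 0.13953601] [-0.11791816 -0.38298581 -0.28233803]
```

View pics/w2c.png

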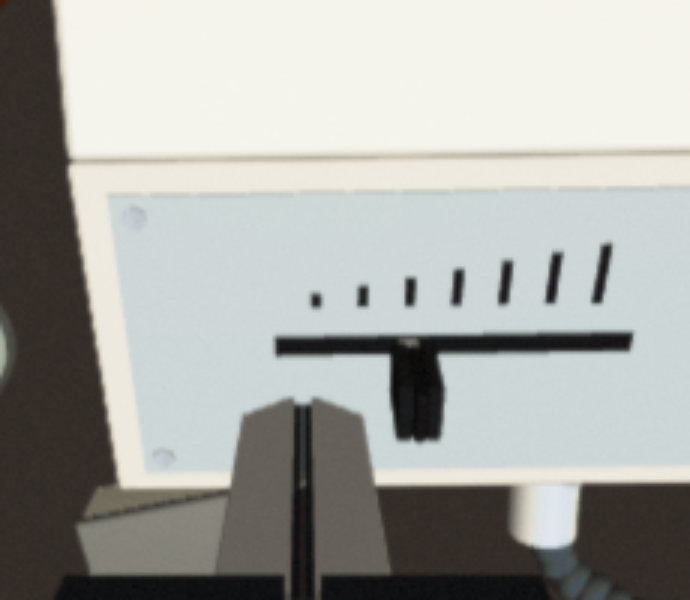

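The crop shows the shut fingers standing on the dim side of the tab with a gap of roughly 8 mm, the tab on the third bar, and nothing touching.

Request:
{"fn": "drive_tool", "kwargs": {"commands": [[1,0,0.002,0,0,0,0],[1,0,0.002,0,0,0,0],[1,0,0.001,0,0,0,0],[1,0,0.001,0,0,0,0],[1,0,0,0,0,0,0]]}}

```text
time_s: 4.58
position: [0.5654, 0.0212, 0.1395]
orientation: [3.123, 0.338, -0.0]
force: [-0.1, -0.4, 0.9]
width: 0.004
grip_force: 0.0
```

Request:
{"fn": "drive_tool", "kwargs": {"commands": [[1,0,0.001,0,0,0,0],[1,0,0,0,0,0,0]]}}

```text
time_s: 4.82
position: [0.5657, 0.0202, 0.1395]
orientation: [3.123, 0.338, 0.0]
force: [-0.1, -0.3, -0.5]
width: 0.005
grip_force: 0.0
```

Request:
{"fn": "drive_tool", "kwargs": {"commands": [[1,0,0.001,0,0,0,0],[1,0,0,0,0,0,0]]}}

```text
time_s: 5.08
position: [0.5659, 0.0192, 0.1395]
orientation: [3.123, 0.338, 0.0]
force: [-0.5, -0.7, 0.1]
width: 0.009
grip_force: 0.0
```

Request:
{"fn": "drive_tool", "kwargs": {"commands": [[1,0,0.001,0,0,0,0],[1,0,0,0,0,0,0]]}}

```text
time_s: 5.32
position: [0.5661, 0.0182, 0.1395]
orientation: [3.123, 0.338, 0.0]
force: [0.4, -0.0, -0.3]
width: 0.003
grip_force: 0.0
```

Request:
{"fn": "drive_tool", "kwargs": {"commands": [[1,0,0.001,0,0,0,0],[1,0,0,0,0,0,0]]}}

```text
time_s: 5.58
position: [0.5664, 0.0173, 0.1395]
orientation: [3.123, 0.338, 0.0]
force: [-0.5, -0.2, -0.3]
width: 0.008
grip_force: 0.0
```

Request:
{"fn": "drive_tool", "kwargs": {"commands": [[1,0,0.001,0,0,0,0],[1,0,0,0,0,0,0]]}}

```text
time_s: 5.82
position: [0.5665, 0.0163, 0.1395]
orientation: [3.123, 0.338, 0.0]
force: [-0.1, -0.3, -0.2]
width: 0.008
grip_force: 0.0
```

Request:
{"fn": "drive_tool", "kwargs": {"commands": [[1,0,0.001,0,0,0,0],[1,0,0,0,0,0,0]]}}

```text
time_s: 6.08
position: [0.5668, 0.0153, 0.1395]
orientation: [3.123, 0.338, 0.0]
force: [0.6, 0.2, -0.2]
width: 0.004
grip_force: 0.0
```

Request:
{"fn": "drive_tool", "kwargs": {"commands": [[1,0,0.001,0,0,0,0],[1,0,0,0,0,0,0]]}}

```text
time_s: 6.32
position: [0.567, 0.0143, 0.1395]
orientation: [3.123, 0.338, 0.0]
force: [0.3, -0.1, -0.3]
width: 0.005
grip_force: 0.0
```

Request:
{"fn": "drive_tool", "kwargs": {"commands": [[1,0,0.001,0,0,0,0],[1,0,0,0,0,0,0]]}}

```text
time_s: 6.58
position: [0.5672, 0.0133, 0.1395]
orientation: [3.123, 0.338, 0.0]
force: [-0.5, 0.3, -1.4]
width: 0.002
grip_force: 0.0
```

Request:
{"fn": "drive_tool", "kwargs": {"commands": [[1,0,0.001,0,0,0,0],[1,0,0,0,0,0,0]]}}

```text
time_s: 6.82
position: [0.5674, 0.0123, 0.1395]
orientation: [3.123, 0.338, -0.0]
force: [0.1, -0.3, -0.7]
width: 0.004
grip_force: 0.0
```

```bash
python3 - <<'E'
from cell import arm
import cv2
im=arm.read_camera("wrist")
cv2.imwrite("pics/w3.png",im)
cv2.imwrite("pics/w3c.png",cv2.resize(im[120:280,240:440],None,fx=4,fy=3.75))
E
```

```text
(no output)
```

View pics/w3c.png

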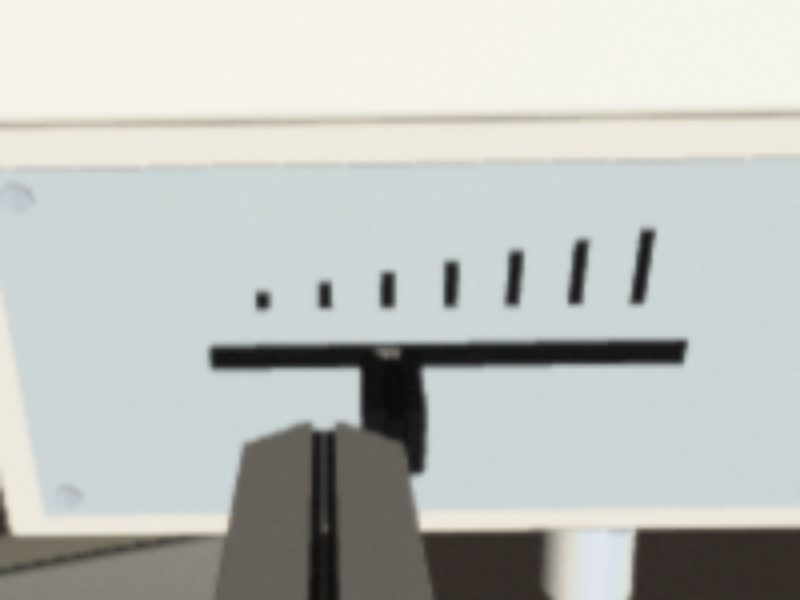

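The view shows the fingers' outer edge (column 407 in the crop) overlapping the unmoved tab (columns 362–425), with no contact force. I will check by projecting the expected finger and tab outlines.

```bash
python3 - <<'E'
from cell import arm
from h import *
from scipy.spatial.transform import Rotation as Ro
o=arm.get_obs();c=arm.calibration("wrist");p=o["position"];R=Ro.from_rotvec(o["orientation"]).as_matrix()
def crop(q): return ((q-[240,120])*[4,3.75]).round().astype(int).tolist()
for X in([8,12.5,8],[-8,12.5,8],[8,12.5,-10],[8,12.5,-40],[8,0,8],[-8,0,8]):
    print(X,crop(proj(c,p+R@(np.array(X)/1000))[0]))
# tab from w1: slot centre in world + local axes
sl=np.array([.5774,-.0114,.1185]);a=.215
ex=np.array([np.cos(a),np.sin(a),0]);ey=np.array([-np.sin(a),np.cos(a),0]);ez=np.array([0,0,1.])
s,k=np.sin(np.pi/12),np.cos(np.pi/12);ux=k*ex+s*ez;n=-s*ex+k*ez
for X in([0,0,0],[8,17.5,33],[8,6.5,33],[-8,17.5,33],[-8,6.5,33],[8,17.5,11],[0,36+5,0],[0,-36-5,0]):
    P=sl+(X[0]*ux+X[1]*ey+X[2]*n)/1000; print("tab",X,P.round(4),(R.T@(P-p)*1000).round(1),crop(proj(c,P)[0]))
E
```

```text
[8, 12.5, 8] [387, 356]
[-8, 12.5, 8] [386, 431]
[8, 12.5, -10] [393, 389]
[8, 12.5, -40] [404, 456]
[8, 0, 8] [320, 356]
[-8, 0, 8] [320, 431]
tab [0, 0, 0] [ 0.5774 -0.0114  0.1185] [ 4.7 25.5 21. ] [449, 351]
tab [8, 17.5, 33] [0.5729 0.0055 0.1524] [  3.9   8.  -13. ] [367, 416]
tab [8, 6.5, 33] [ 0.5752 -0.0052  0.1524] [  3.9  19.  -13. ] [431, 416]
tab [-8, 17.5, 33] [0.5578 0.0022 0.1483] [-11.6   8.   -8.8] [365, 483]
tab [-8, 6.5, 33] [ 0.5601 -0.0085  0.1483] [-11.6  19.   -8.8] [427, 483]
tab [8, 17.5, 11] [0.5784 0.0067 0.1312] [9.6 8.  8.3] [363, 349]
tab [0, 41, 0] [0.5687 0.0287 0.1185] [  4.7 -15.5  21. ] [242, 351]
tab [0, -41, 0] [ 0.5861 -0.0515  0.1185] [ 4.6 66.5 21. ] [656, 351]
```

```bash
python3 - <<'E'
from cell import arm
from h import *
from scipy.spatial.transform import Rotation as Ro
o=arm.get_obs();c=arm.calibration("scene");p=o["position"];R=Ro.from_rotvec(o["orientation"]).as_matrix()
im=arm.read_camera("scene")
q0=proj(c,p)[0];print(q0)
u,v=int(q0[0])-50,int(q0[1])-55
b=cv2.resize(im[v:v+75,u:u+100],None,fx=8,fy=8,interpolation=cv2.INTER_CUBIC)
for X in([8,12.5,8],[8,-12.5,8],[8,12.5,-30],[8,-12.5,-30]):
    q=(proj(c,p+R@(np.array(X)/1000))[0]-[u,v]+.5)*8;print(X,q.round())
    cv2.circle(b,tuple(int(i) for i in q),4,(0,0,255) if X[2]>0 else (0,255,0),1)
cv2.imwrite("pics/s1.png",b)
E
```

```text
[301.73755502 196.00309949]
[8, 12.5, 8] [392. 499.]
[8, -12.5, 8] [467. 467.]
[8, 12.5, -30] [390. 370.]
[8, -12.5, -30] [467. 339.]
```

View pics/s1.png

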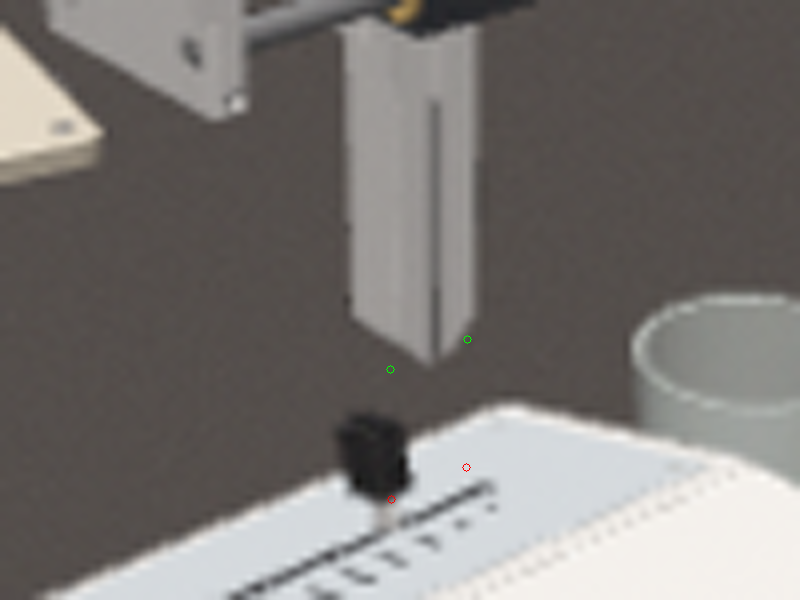

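The scene crop shows the fingertips well above the tab: lowest point at (435,365), where I expected about row 483. The tips therefore end about 26 mm behind the reported TCP instead of 8 mm ahead, with a bevel up to the outer edge. I will back off and go down about 35 mm more.

Request:
{"fn": "drive_tool", "kwargs": {"commands": [[1,0,-0.005,0,0,0,0],[1,0,-0.006,0,0,0,0],[1,0,-0.005,0,0,0,0],[1,0,0,0,0,0,0],[1,0,0,0.008,0,0,0],[1,0,0,0.006,0,0,0],[1,0,0,0.005,0,0,0],[1,0,0,0.003,0,0,0],[1,0,0,0.002,0,0,0],[1,0,0,0,0,0,0]]}}

```text
time_s: 8.18
position: [0.5639, 0.0281, 0.1154]
orientation: [-3.123, -0.338, 0.0]
force: [0.4, -0.3, 0.5]
width: 0.003
grip_force: 0.0
```

Request:
{"fn": "drive_tool", "kwargs": {"commands": [[1,0,0,0.002,0,0,0],[1,0,0,0.002,0,0,0],[1,0,0,0.002,0,0,0],[1,0,0,0.001,0,0,0],[1,0,0,0,0,0,0]]}}

```text
time_s: 8.8
position: [0.5639, 0.0281, 0.1084]
orientation: [-3.123, -0.338, 0.0]
force: [-0.4, 0.4, -0.6]
width: 0.007
grip_force: 0.0
```

```bash
python3 - <<'E'
from cell import arm
from h import *
from scipy.spatial.transform import Rotation as Ro
o=arm.get_obs();print(o["position"],o["force"]);c=arm.calibration("scene");p=o["position"];R=Ro.from_rotvec(o["orientation"]).as_matrix()
im=arm.read_camera("scene"); w=arm.read_camera("wrist")
u,v=251,141
b=cv2.resize(im[v:v+75,u:u+70],None,fx=6,fy=6,interpolation=cv2.INTER_CUBIC)
d=cv2.resize(w[130:280,250:430],None,fx=2,fy=3)
cv2.imwrite("pics/s2.png",np.hstack([b,d]))
E
```

```text
[0.56392776 0.02810438 0.1084206 ] [-0.39097713  0.44007856 -0.60543909]
```

View pics/s2.png

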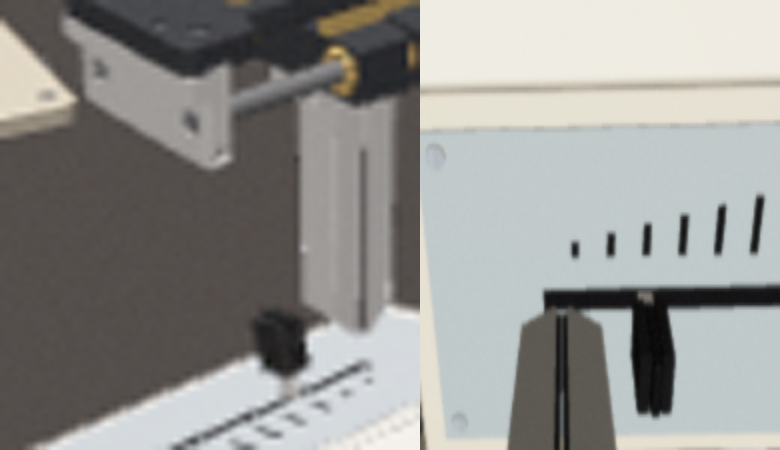

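The pictures show the fingertip now beside the tab, its tip about level with the tab's middle, with a gap of about 11 mm on the dim side. I will go 4 mm lower, then push.

Request:
{"fn": "drive_tool", "kwargs": {"commands": [[1,0,0,0.002,0,0,0],[1,0,0,0.002,0,0,0],[1,0,0.002,0,0,0,0],[1,0,0.002,0,0,0,0],[1,0,0.002,0,0,0,0],[1,0,0.001,0,0,0,0],[1,0,0.001,0,0,0,0],[1,0,0.001,0,0,0,0],[1,0,0,0,0,0,0]]}}

```text
time_s: 10.02
position: [0.5659, 0.0192, 0.1045]
orientation: [3.123, 0.338, 0.0]
force: [-0.2, -0.4, -0.1]
width: 0.006
grip_force: 0.0
```

Request:
{"fn": "drive_tool", "kwargs": {"commands": [[1,0,0.001,0,0,0,0],[1,0,0,0,0,0,0]]}}

```text
time_s: 10.28
position: [0.5661, 0.0183, 0.1045]
orientation: [3.123, 0.338, 0.0]
force: [0.0, -0.3, 0.7]
width: 0.004
grip_force: 0.0
```

Request:
{"fn": "drive_tool", "kwargs": {"commands": [[1,0,0.001,0,0,0,0],[1,0,0,0,0,0,0]]}}

```text
time_s: 10.52
position: [0.5663, 0.0175, 0.1045]
orientation: [-3.123, -0.338, -0.0]
force: [1.0, 1.4, -0.8]
width: 0.005
grip_force: 0.2
```

Request:
{"fn": "drive_tool", "kwargs": {"commands": [[1,0,0.001,0,0,0,0],[1,0,0,0,0,0,0]]}}

```text
time_s: 10.78
position: [0.5664, 0.0172, 0.1045]
orientation: [-3.122, -0.339, 0.0]
force: [-0.2, 2.8, 0.9]
width: 0.006
grip_force: 1.3
```

Request:
{"fn": "drive_tool", "kwargs": {"commands": [[1,0,0.001,0,0,0,0],[1,0,0,0,0,0,0]]}}

```text
time_s: 11.02
position: [0.5665, 0.0167, 0.1045]
orientation: [-3.122, -0.339, 0.0]
force: [-1.8, 5.6, 1.5]
width: 0.011
grip_force: 2.6
```

Request:
{"fn": "drive_tool", "kwargs": {"commands": [[1,0,0.001,0,0,0,0],[1,0,0,0,0,0,0]]}}

```text
time_s: 11.28
position: [0.5667, 0.0156, 0.1045]
orientation: [-3.122, -0.339, 0.0]
force: [-2.2, 5.2, 1.4]
width: 0.003
grip_force: 2.5
```

Request:
{"fn": "drive_tool", "kwargs": {"commands": [[1,0,0.001,0,0,0,0],[1,0,0.001,0,0,0,0],[1,0,0.001,0,0,0,0],[1,0,0.001,0,0,0,0],[1,0,0,0,0,0,0]]}}

```text
time_s: 11.9
position: [0.568, 0.0095, 0.1045]
orientation: [3.123, 0.337, 0.0]
force: [1.0, 0.4, -0.4]
width: 0.006
grip_force: 0.0
```

```bash
cat > tab.py <<'E'
from cell import arm
from h import *
o=arm.get_obs();c=arm.calibration("wrist");im=arm.read_camera("wrist");print(o["time_s"],o["position"].round(4),o["force"].round(1))
sl=np.array([.5774,-.0114,.1185]);a=.215
ex=np.array([np.cos(a),np.sin(a),0]);ey=np.array([-np.sin(a),np.cos(a),0]);ez=np.array([0,0,1.])
s,k=np.sin(np.pi/12),np.cos(np.pi/12);ux=k*ex+s*ez;n=-s*ex+k*ez
# rectify the plane of the panel at tab height 20 mm: 4 px per mm; find dark run across slot's lower side
def rect(h,x0,x1):
    P=[[x,y] for x in(x0,x1) for y in(60,-60)]
    q=proj(c,[sl+(x*ux+y*ey+h*n)/1000 for x,y in P]).astype(np.float32)
    d=np.float32([[0,0],[480,0],[0,40],[480,40]])
    return cv2.warpPerspective(im,cv2.getPerspectiveTransform(q,d),(480,40))
g=cv2.cvtColor(rect(0,2.5+3.5,2.5+6),cv2.COLOR_BGR2GRAY).mean(0)
print("bars(y mm):",[round(60-(i)/4,1) for i in range(1,479) if g[i]<170 and g[i]<=g[i-1] and g[i]<g[i+1]])
g=cv2.cvtColor(rect(15,8.5,8),cv2.COLOR_BGR2GRAY).mean(0)
i=np.where(g<60)[0]; print("tab rear face y mm:",60-i.min()/4,60-i.max()/4,60-np.median(i)/4) if len(i) else print("none",g.min())
E
python3 tab.py
```

```text
11.9 [0.568  0.0095 0.1045] [ 1.   0.4 -0.4]
bars(y mm): []
tab rear face y mm: 44.75 -4.25 23.75
```

Request:
{"fn": "drive_tool", "kwargs": {"commands": [[1,0,0.001,0,0,0,0],[1,0,0.001,0,0,0,0],[1,0,0.001,0,0,0,0],[1,0,0.001,0,0,0,0],[1,0,0.001,0,0,0,0],[1,0,0.001,0,0,0,0],[1,0,0.001,0,0,0,0],[1,0,0.001,0,0,0,0],[1,0,0,0,0,0,0]]}}

```text
time_s: 13.08
position: [0.5691, 0.0047, 0.1045]
orientation: [-3.121, -0.34, 0.001]
force: [-2.0, 5.0, 2.0]
width: 0.007
grip_force: 2.7
```

Request:
{"fn": "drive_tool", "kwargs": {"commands": [[1,0,0.001,0,0,0,0],[1,0,0.001,0,0,0,0],[1,0,0.001,0,0,0,0],[1,0,0,0,0,0,0]]}}

```text
time_s: 13.58
position: [0.5705, -0.0018, 0.1045]
orientation: [3.122, 0.337, 0.001]
force: [0.3, -0.4, 0.1]
width: 0.0
grip_force: 0.0
```

```bash
sed -i 's/g<170/g<195/' tab.py; python3 tab.py
```

```text
13.575 [ 0.5705 -0.0018  0.1045] [ 0.3 -0.4  0.1]
bars(y mm): []
tab rear face y mm: 43.75 -16.25 18.375
```

Request:
{"fn": "drive_tool", "kwargs": {"commands": [[1,0,0.001,0,0,0,0],[1,0,0.001,0,0,0,0],[1,0,0.001,0,0,0,0],[1,0,0.001,0,0,0,0],[1,0,0.001,0,0,0,0],[1,0,0.001,0,0,0,0],[1,0,0.001,0,0,0,0],[1,0,0.001,0,0,0,0],[1,0,0.001,0,0,0,0],[1,0,0,0,0,0,0]]}}

```text
time_s: 14.88
position: [0.5717, -0.0071, 0.1045]
orientation: [-3.121, -0.34, 0.001]
force: [-1.0, 5.4, 1.7]
width: 0.01
grip_force: 2.7
```

Request:
{"fn": "drive_tool", "kwargs": {"commands": [[1,0,0.001,0,0,0,0],[1,0,0,0,0,0,0]]}}

```text
time_s: 15.12
position: [0.572, -0.0085, 0.1045]
orientation: [-3.122, -0.34, 0.001]
force: [-1.2, 4.6, 0.8]
width: 0.006
grip_force: 2.3
```

```bash
python3 tab.py
```

```text
15.125 [ 0.572  -0.0085  0.1045] [-1.2  4.6  0.8]
bars(y mm): []
tab rear face y mm: 43.0 -18.75 11.75
```

Request:
{"fn": "drive_tool", "kwargs": {"commands": [[1,0,0.001,0,0,0,0],[1,0,0,0,0,0,0]]}}

```text
time_s: 15.42
position: [0.5729, -0.0127, 0.1045]
orientation: [3.122, 0.337, 0.001]
force: [0.1, -0.1, 1.1]
width: 0.007
grip_force: 0.0
```

Request:
{"fn": "drive_tool", "kwargs": {"commands": [[1,0,0.001,0,0,0,0],[1,0,0,0,0,0,0]]}}

```text
time_s: 15.68
position: [0.5729, -0.013, 0.1045]
orientation: [3.123, 0.337, 0.0]
force: [-0.0, 0.2, -0.3]
width: 0.007
grip_force: 0.0
```

```bash
python3 tab.py
```

```text
15.675 [ 0.5729 -0.013   0.1045] [-0.   0.2 -0.3]
bars(y mm): []
tab rear face y mm: 42.75 -28.25 23.75
```

Request:
{"fn": "drive_tool", "kwargs": {"commands": [[1,0,-0.004,0,0,0,0],[1,0,-0.006,0,0,0,0],[1,0,-0.006,0,0,0,0],[1,0,0,-0.01,0,0,0],[1,0,0,-0.02,0,0,0],[1,0,0,-0.03,0,0,0],[1,0,0,-0.03,0,0,0],[1,0,0,-0.03,0,0,0],[1,0,0,0,0,0,0],[1,0,0,0,0,0,0]]}}

```text
time_s: 16.98
position: [0.5687, 0.0036, 0.224]
orientation: [3.123, 0.338, -0.001]
force: [0.7, 0.1, -1.3]
width: 0.004
grip_force: 0.0
```

```bash
python3 - <<'E'
from cell import arm
import cv2
print(arm.get_obs()["position"])
im=arm.read_camera("wrist")
cv2.imwrite("pics/w5.png",im)
E
```

```text
[0.56872056 0.00362392 0.22400436]
```

View pics/w5.png

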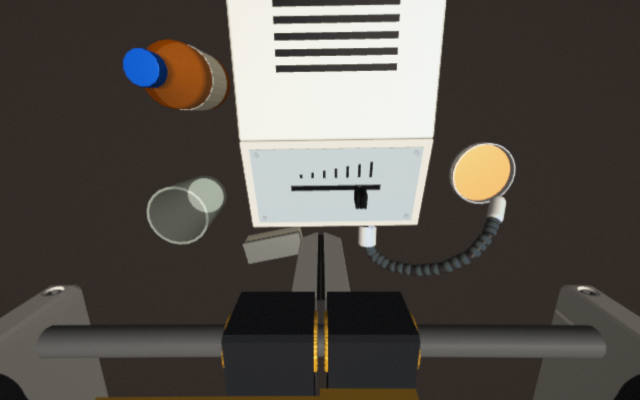

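The tab is now at (361,197), under the sixth bar (about x = 360), three notches brighter than before. The bottle, beaker, dish and slide box stand as they did, and the arm is clear.

```bash
python3 -c "
from cell import arm
print(arm.sign_off())"
```

```text
the job is handed in; nothing more can be done
None
```

I pushed the brightness lever three clicks brighter, from the third notch to the sixth; the last picture shows it there with the arm clear and the bystanders in place, and the job is handed in (the hand-in returned no verdict).

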